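# Empty the blue gate hopper of turning blanks and bolt it shut

## Task

Empty the blue hopper: swing its red handle over so that the trap-door bottom drops wide open and both red wooden blanks fall into the tray underneath. Then swing the handle back until the trap is shut and slide the black-knobbed bolt fully home, so that it bars the handle's arm, and let go. Leave the trap of the yellow hopper shut.

Things in the scene. Friction and masses are not known exactly. Their poses are not given: they have to be found in the camera images.
- hopper: Blue open-topped hopper (120 x 120 mm, walls from 157 to 235 mm above the bench) on four dark posts, fixed to the bench. Origin on the bench under its centre; z up; its -x side is the front (towards the robot at yaw 0), +y is the side with the hinge and the bolt. A fixed grey tray (x within 58 mm, y within 100 mm of the origin, rim 65 mm high) stands under it. A yellow hopper of the same make stands beside it, the two in either order.
- trap (a joint): Angle of the blue hopper's trap-door bottom, rad: 0 shut, 1.4 hanging wide open (stop). Its hinge line runs along the hopper's x at y = +55 mm, z = 155 mm. The red handle is rigid with it: at 0 its arm leans 0.733 rad from upright to +y, and as the trap opens it swings over the top to -y by the same angle. The hinge is stiff: the trap stays where it is left, also under its load; turning it takes about 2 to 5 N at the handle.
- handle (a point): Middle of the graspable part of the red handle: a round bar 18 mm in diameter, 70 mm long, parallel to the hinge line, sticking out to the front of its arm, 120 mm from the hinge line. With the trap shut it is at hopper x -122, y +135, z 244 mm. The steel arm (10 mm thick) is 32 mm from this point towards the hopper; 35 mm of bar are free towards the front end.
- bolt (a joint): Travel of the blue hopper's bolt, m: 0 drawn back, 0.035 fully home (stop). It slides to the hopper's -x, takes about 2 N and stays where it is left. Home, its 10 mm rod bars the handle's arm; it can do so only when the trap is shut to within about 0.16 rad, and pushed out too early it keeps the trap from shutting.
- bolt_knob (a point): Point on the bolt's upright round black knob (16 mm diameter), 15 mm below its top; at hopper x 0, y +89, z 270 mm when drawn back. The knob rises from 229 to 285 mm above the bench; the bolt guides under it reach up to 234 mm, the hopper's side wall (outer face y = 60 mm) to 235 mm.
- blank_a_center (a point): Centre of a red wooden blank, 70 x 32 x 32 mm, 40 to 77 g, lying on the trap of the blue hopper at the start.
- blank_b_center (a point): Centre of the second such blank.
- other_trap (a joint): Angle of the yellow hopper's trap, rad: 0 shut; to be left so. It holds two pale blanks.
There are look-alikes about, which are no part of the job. What is shaped like the part that bears blank_a_center but pink is not meant.

How it is judged (in metres and radians):
On the way:
1. the blue hopper's trap is swung wide open and both red blanks lie in its tray (value of joint trap above 0.7 rad and z of each of blank_a_center, blank_b_center in the frame of hopper below 0.065 m and x of blank_a_center in the frame of hopper between -0.06 and 0.06 m and y of blank_a_center in the frame of hopper between -0.1 and 0.1 m and x of blank_b_center in the frame of hopper between -0.06 and 0.06 m and y of blank_b_center in the frame of hopper between -0.1 and 0.1 m), for 0.2 s.
At the end, for the whole second after the job is handed in: The blue hopper's trap is shut (within 0.2 rad), its bolt is home (at least 25 of 35 mm), both red blanks lie in the tray under the blue hopper (centres below 65 mm, within 60 mm in x and 100 mm in y of its centre), and the yellow hopper's trap is shut (within 0.17 rad) (value of joint trap below 0.2 rad and value of joint bolt above 0.025 m and value of joint other_trap below 0.17 rad and z of each of blank_a_center, blank_b_center in the frame of hopper below 0.065 m and x of blank_a_center in the frame of hopper between -0.06 and 0.06 m and y of blank_a_center in the frame of hopper between -0.1 and 0.1 m and x of blank_b_center in the frame of hopper between -0.06 and 0.06 m and y of blank_b_center in the frame of hopper between -0.1 and 0.1 m); the robot touches nothing.
It fails at once if the yellow hopper's trap is opened (value of joint other_trap above 0.17 rad).
It also fails if it takes over 48 s, if anything falls off the work surface, if the arm or the gripper's body presses on something with over 40 N, if the wrist force passes 120 N, or if a joint passes its speed limit or range.

## Robot

A 6-joint arm with a two-finger parallel gripper is mounted at the origin on the work surface. World frame = base frame: x ahead of the robot, y to its left, z up, the work surface at z = 0. Lengths are in m, angles in degrees, forces in N, time in s.
With the tool pointing down it reaches from about 0.325 to 0.775 m from the base axis. Payload 5.5 kg.
Tool frame: the origin (TCP) lies at the centre of the arm's flange, where the gripper is bolted on; the fingertips stand 182 mm ahead of it and the grasp point (between the pads) lies 163 mm ahead of it; z points along the fingers, y is the line along which they close (so a half turn about z gives the same grasp; the last joint's range is limited). The gripper opens to 88 mm and grips with 3 to 60 N. Pads are 20 mm wide; open, the fingers measure 115 mm over their backs; the gripper's body (75 mm by 178 mm) begins 61 mm behind the grasp point.
Start: joints at [-73.264, 5.22, 70.514, -0, 104.267, -3.249], TCP at [0.205, -0.564, 0.405] pointing down, gripper open.
Joint ranges: [-164.24, 164.24], [-49.07, 125.15], [9.68, 141.18], [-86.29, 266.29], [3.28, 154.24], [-151.56, 151.56]. Speed limits (degrees/s): [147.25, 147.25, 172.46, 180, 180, 180].

## Interface

Orientations are given as [roll, pitch, yaw] about the fixed x, y, z axes, in that order (R = Rz(yaw) Ry(pitch) Rx(roll)).
In Python, from station import r gives the robot as it stands. The module is installed in compiled form; this text tells all that it offers. Calls block until the motion is done:
- r.reach(position, orientation): joint-space move of the TCP to a pose.
- r.servo_line(position, rotation=None, speed=0.15): straight line of the TCP; rotation=None keeps the orientation; speed is the mean speed in m/s.
- r.move_joints(angles): joint-space move.
- r.let_go() and r.grab(squeeze=None): open the fingers fully, or close them until they stop; squeeze is the grip in N (None keeps the last).
- r.wait(seconds).
- r.inverse_kinematics(position, orientation): joint angles nearest the present ones, or None.
- r.sense(): the state.
- r.snapshot(name): name is "scene" or "top" or "wrist"; returns a dict with "frame" (384x512x3 uint8, red, green, blue), "fx", "fy", "cx", "cy" (pixels), "R" (3x3) and "t" (3): a world point X has camera coordinates R X + t. Camera axes: x right, y down, z forward; pixel columns grow to the right and rows downward; lengths in m; the calibration is good to about 2 mm. A picture is of the moment at which its call begins. There is no depth.
A pose or a line that the arm cannot do raises r.IKError and nothing moves.
- r.hand_in(): hands the job in; it is judged then, once.
The state is a dict: "clock": time; "joints": joint angles; "joint_vel": joint speeds; "joint_torque": joint torques, N m; "tcp_pos": TCP position; "orientation": TCP orientation; "contact_force": force on the tool from outside, world axes, zero at the start; "torque": the same for the moment, N m; "opening": finger opening in m; "gripper_force": force on a finger pad.
Only numpy, scipy, OpenCV 4.12 (cv2) and the standard library are available. Lean on these libraries where they do the work, as an engineer would, in place of code of your own. Each camera call takes 0.05 s, during which the arm holds its last target. There are 200 camera calls.

## Working session

There is one attempt and no reset: what is moved stays moved. The work goes in short steps, each a Python script; the robot and the scene stay as the last script left them, time stands still between calls to the robot, and variables do not carry over. Pictures are saved under pics/ and viewed, at most 10 in all, crops included, and the job is handed in when it is done.

```bash
mkdir -p pics
python3 - <<'E'
from station import r
import cv2,pickle
for n in("scene","top"):
    s=r.snapshot(n);pickle.dump(s,open(n+".pkl","wb"));cv2.imwrite(f"pics/{n}0.png",cv2.resize(s["frame"][:,:,::-1],(800,600),interpolation=cv2.INTER_CUBIC))
    print(n,s["fx"],s["cx"],s["cy"],s["R"],s["t"])
print(r.sense()["clock"])
E
```

```text
scene 364.525642910954 257.6093541576673 188.62073905029453 [[-1.67164268e-01  9.85928759e-01  7.68572800e-04]
 [ 7.01258351e-01  1.19446272e-01 -7.02829505e-01]
 [-6.93031624e-01 -1.16949011e-01 -7.11357924e-01]] [ 0.0908459  -0.29099085  1.53104634]
top 468.0455862910917 253.1872039901404 202.14655320967995 [[-3.85827154e-03 -9.99689434e-01  2.46200792e-02]
 [-9.92764044e-01  8.74288581e-04 -1.20078257e-01]
 [ 1.20019440e-01 -2.49052239e-02 -9.92459099e-01]] [-0.01404169  0.61481178  1.13138987]
0.1
```

View pics/scene0.png

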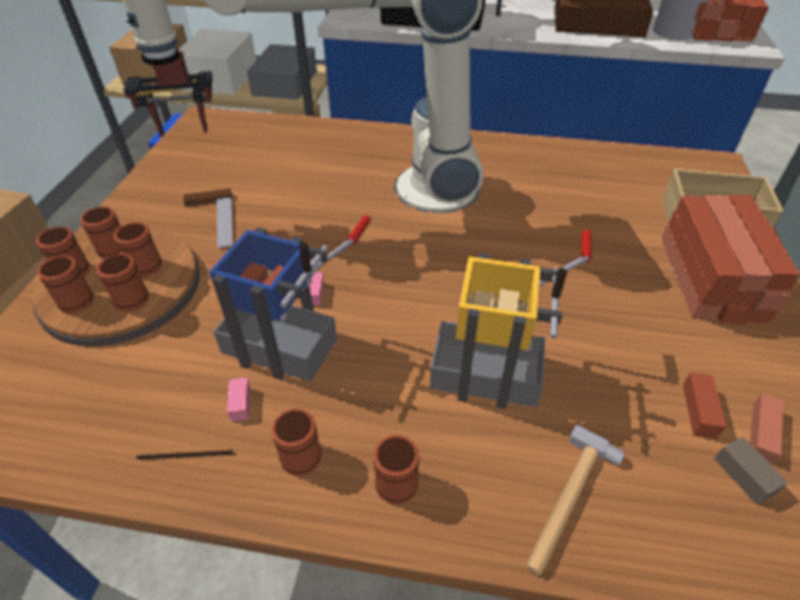

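View pics/top0.png

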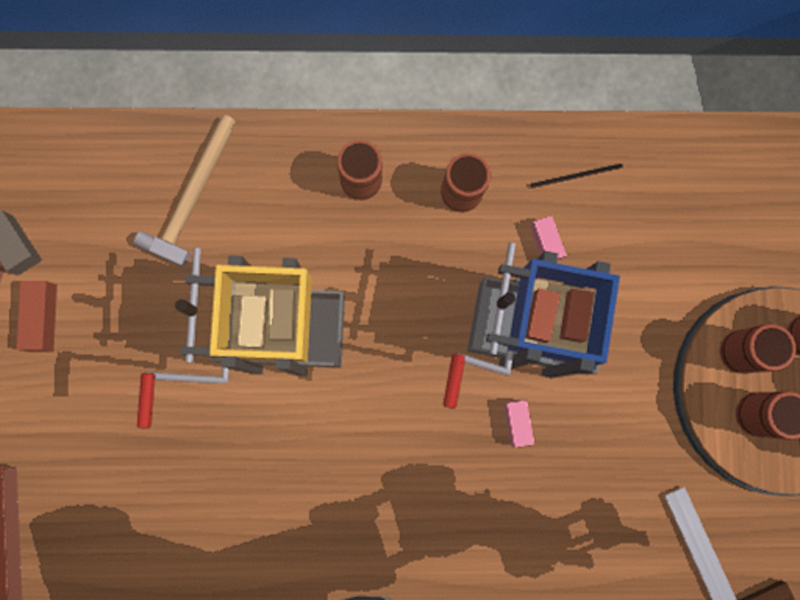

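Run:
```python
import cv2,pickle,numpy as np
t=pickle.load(open("top.pkl","rb"))["frame"][:,:,::-1][145:275,275:405]
s=pickle.load(open("scene.pkl","rb"))["frame"][:,:,::-1][130:245,130:245]
t=cv2.resize(t,None,fx=4.5,fy=4.5,interpolation=cv2.INTER_CUBIC)[:585,:395+190]
cv2.imwrite("pics/tc.png",t)
cv2.imwrite("pics/sc.png",cv2.resize(s,None,fx=5,fy=5,interpolation=cv2.INTER_CUBIC))
```

```text
(no output)
```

View pics/tc.png

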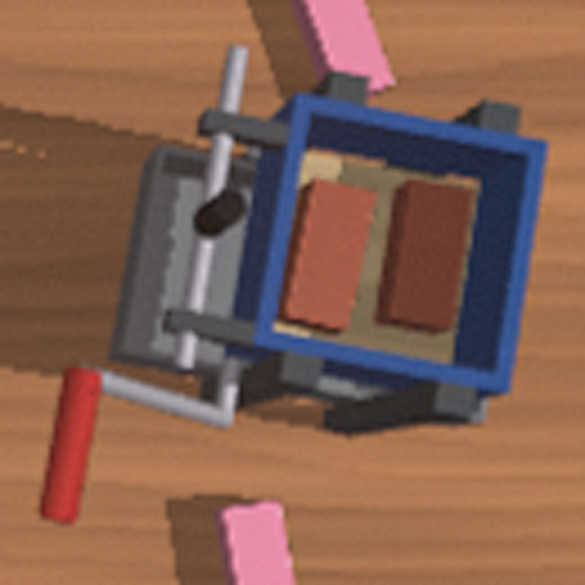

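View pics/sc.png

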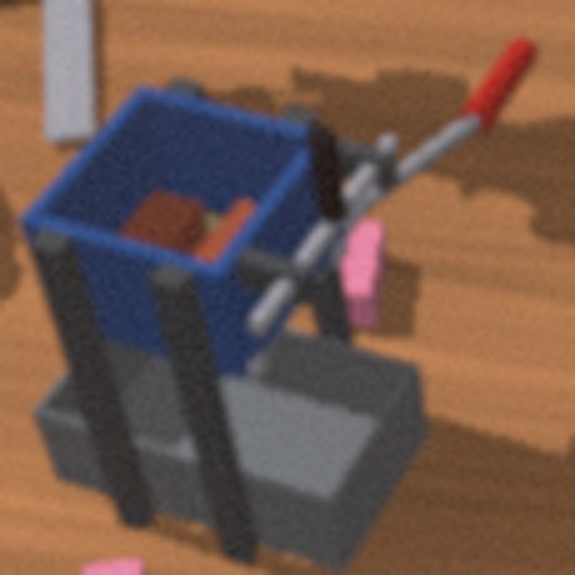

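```bash
cat > h.py <<'E'
import numpy as np,pickle
from scipy.optimize import least_squares
def proj(s,X):
    c=X@np.array(s["R"]).T+s["t"];return np.c_[s["fx"]*c[:,0]/c[:,2]+s["cx"],s["fy"]*c[:,1]/c[:,2]+s["cy"]]
def H2W(p,P):
    c,s=np.cos(p[2]),np.sin(p[2]);P=np.atleast_2d(P);return np.c_[p[0]+c*P[:,0]-s*P[:,1],p[1]+s*P[:,0]+c*P[:,1],P[:,2]]
E
python3 - <<'E'
from h import *
T=pickle.load(open("top.pkl","rb"));S=pickle.load(open("scene.pkl","rb"))
C=np.array([[60,60,235],[60,-60,235],[-60,-60,235],[-60,60,235],[-157,135,244],[-87,135,244],[0,89,285]])/1e3
tp=np.array([[295,95],[546,145],[508,395],[257,345],[58,517],[84,372],[234,205]])/4.5+[275,145]-.4
sp=np.array([[215,272],[28,220],[145,90],[318,130],[525,45],[480,118],[320,127]])/5+130-.4
def f(p,w=(1,1)):
    return np.r_[w[0]*(proj(T,H2W(p,C))-tp).ravel(),w[1]*(proj(S,H2W(p,C))-sp).ravel()]
for w in((1,1),(1,0),(0,1)):
    o=least_squares(f,[.5,-.2,-.2],args=(w,));print(w,o.x[:2],np.degrees(o.x[2]));
    if w==(1,1):print(o.fun.reshape(-1,2).round(1));np.save("pose.npy",o.x);print(H2W(o.x,[[-.122,.135,.244],[0,.089,.27]]))
E
```

```text
(1, 1) [ 0.59725634 -0.24157968] -10.949447837743966
[[ 0.2  0.1]
 [ 0.5 -0.3]
 [ 0.4  0.3]
 [-0.8  0.5]
 [-0.   2. ]
 [ 0.2  0.3]
 [-0.3 -2.8]
 [ 1.4  0.2]
 [-1.6 -0.8]
 [-0.6 -1.8]
 [ 2.7 -0.1]
 [ 0.1 -0.1]
 [-0.9  0.1]
 [-0.8  2.3]]
[[ 0.50311961 -0.08586431  0.244     ]
 [ 0.61416125 -0.15419992  0.27      ]]
(1, 0) [ 0.59711947 -0.24156309] -11.110812463366067
(0, 1) [ 0.5975141  -0.24157896] -10.469001853673403
```

```bash
cat >> h.py <<'E'
p=np.load("pose.npy")
def tcp(x,y,z): # hopper-frame grasp point -> world TCP, tool down
    w=H2W(p,[[x,y,z+.163]])[0];return w.tolist()
def hnd(a,x=-.137):
    b=.733-a;return tcp(x,.055+.12*np.sin(b),.155+.12*np.cos(b)-.003)
E
python3 - <<'E'
from station import r
from h import *
print(r.sense()["orientation"])
for k in(0,180):
    o=[180,0,np.degrees(p[2])+k]
    for q in (tcp(-.137,.135,.34),hnd(0),hnd(.7),hnd(1.4),tcp(.03,.089,.33),tcp(.03,.089,.265),tcp(-.02,.089,.265)):
        j=r.inverse_kinematics(q,o);print(k,np.round(j,0) if j is not None else None)
E
```

```text
[-1.79900087e+02 -4.77739444e-03  1.99821195e+01]
0 [-14.  -8.  74.  -0. 115.  87.]
0 [-14. -11.  86.  -0. 105.  87.]
0 [-22. -10.  82.  -0. 108.  79.]
0 [-31.  -8.  83.  -0. 105.  70.]
0 [-17.  18.  47.  -0. 115.  84.]
0 [-17.  16.  56.  -0. 108.  84.]
0 [-17.   8.  66.  -0. 107.  84.]
180 [-14.  -8.  74.   0. 115. -93.]
180 [-14. -11.  86.   0. 105. -93.]
180 [ -22.  -10.   82.    0.  108. -101.]
180 [ -31.   -8.   83.    0.  105. -110.]
180 [-17.  18.  47.   0. 115. -96.]
180 [-17.  16.  56.   0. 108. -96.]
180 [-17.   8.  66.   0. 107. -96.]
```

Run:
```python
from station import r
from h import *
import cv2
o=[180,0,np.degrees(p[2])]
a=r.sense()["tcp_pos"]
r.servo_line([a[0],a[1],.53],speed=.2)
r.reach(tcp(-.137,.135,.34),o)
s=r.snapshot("wrist");pickle.dump(s,open("w1.pkl","wb"))
cv2.imwrite("pics/w1.png",s["frame"][:,:,::-1])
C=np.array([[-157,135,244],[-87,135,244],[-60,60,235],[0,89,285],[0,89,229]])/1e3
print(proj(s,H2W(p,C)).round(0));print(r.sense()["clock"])
```

```text
[[257. 226.]
 [256. 138.]
 [357. 100.]
 [341. -15.]
 [321.  11.]]
2.9417
```

View pics/w1.png

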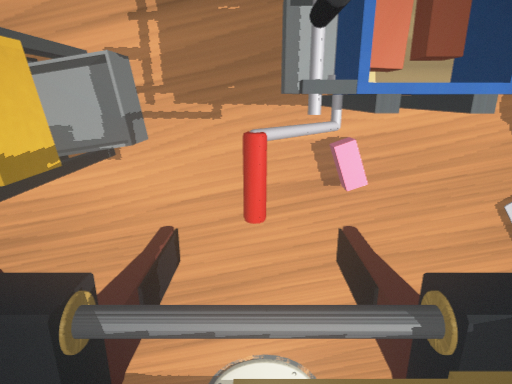

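Run:
```python
from station import r
from h import *
r.servo_line(hnd(0),speed=.12)
r.grab(12)
s=r.sense();print(s["opening"],s["gripper_force"],s["contact_force"],s["clock"])
if .012<s["opening"]<.025:
    for a in np.linspace(.1,1.35,9):
        r.servo_line(hnd(a),speed=.1)
        s=r.sense();print(round(a,2),np.round(s["contact_force"],1),round(s["opening"],3),s["clock"])
import cv2
t=r.snapshot("top");cv2.imwrite("pics/t2.png",cv2.resize(t["frame"][130:290,250:420,::-1],None,fx=3.5,fy=3.5))
```

```text
0.0175048275671375 11.998425722122192 [0.9158452  4.94590114 3.48235638] 4.9917
0.1 [-1.6  4.2  8. ] 0.018 5.2583
0.26 [-3.4  3.2  9.7] 0.018 5.5917
0.41 [-3.1 -0.   8.6] 0.017 5.925
0.57 [-3.  -1.2  6.7] 0.018 6.2583
0.72 [-2.4 -3.9  5.5] 0.018 6.5917
0.88 [-0.5 -2.7  2.4] 0.018 6.925
1.04 [ 0.4 -3.7 -1. ] 0.017 7.2583
1.19 [ 0.2 -3.9 -1.9] 0.017 7.5917
1.35 [ 1.  -3.3 -2.9] 0.017 7.925
```

View pics/t2.png

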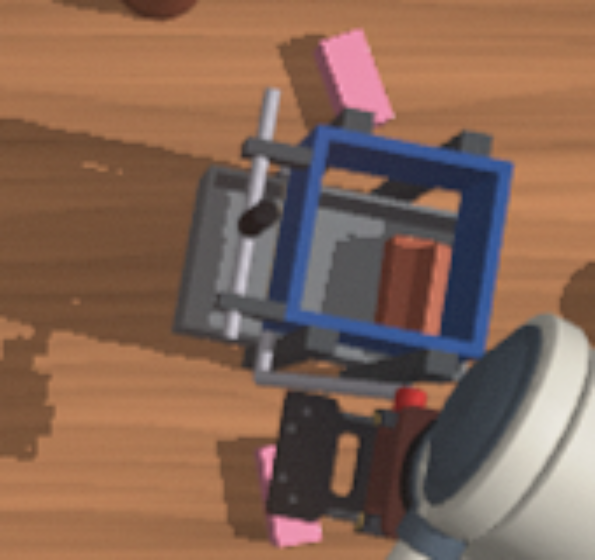

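The handle came over with it and the trap is open. The hopper floor is gone and red shows at about (412,285), but I can't tell whether that's one blank or two, so I'll wait and look again from both cameras.

Run:
```python
from station import r
from h import *
import cv2
r.wait(.6)
t=r.snapshot("top")["frame"][150:260,290:410,::-1];s=r.snapshot("scene")["frame"][130:250,120:240,::-1]
f=lambda i:cv2.resize(i,(400,400),interpolation=cv2.INTER_CUBIC)
cv2.imwrite("pics/t3.png",np.hstack([f(t),f(s)]))
```

```text
(no output)
```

View pics/t3.png

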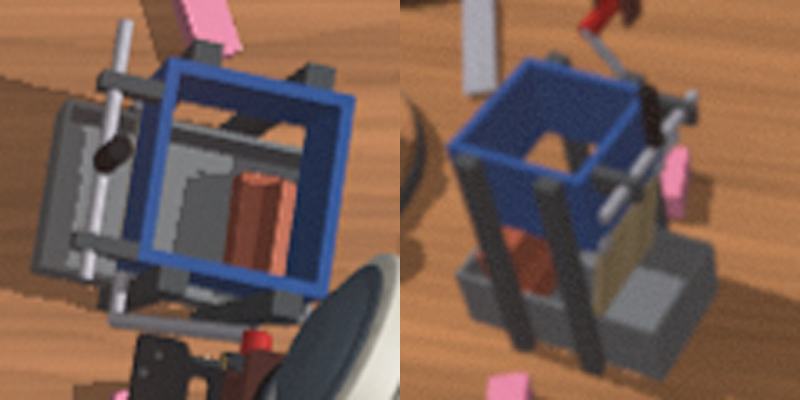

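Both blanks are out of the hopper: nothing is left inside it, and they rest against the tray's -y end (scene crop about (520,260)). Next I'll shut the trap, let go and push the bolt.

Run:
```python
from station import r
from h import *
for a in np.linspace(1.2,0,9):
    r.servo_line(hnd(a),speed=.08)
    s=r.sense();print(round(a,2),np.round(s["contact_force"],1),round(s["opening"],3))
r.servo_line(hnd(-.02),speed=.05);s=r.sense();print(np.round(s["contact_force"],1))
r.let_go()
r.servo_line(tcp(-.137,.135,.36),speed=.2)
o=[180,0,np.degrees(p[2])]
r.servo_line(tcp(.035,.089,.36),speed=.2)
r.grab(5)
w=r.snapshot("wrist")["frame"][:,:,::-1]
t=r.snapshot("top")["frame"][150:270,270:410,::-1];s=r.snapshot("scene")["frame"][130:250,120:260,::-1]
import cv2
f=lambda i:cv2.resize(i,(400,343),interpolation=cv2.INTER_CUBIC)
cv2.imwrite("pics/t4.png",np.vstack([np.hstack([f(t),f(s)]),np.pad(cv2.resize(w,(342,256)),((0,0),(0,458),(0,0)))]))
print(r.sense()["clock"])
```

```text
1.2 [ 1.  -0.1  4.6] 0.018
1.05 [-1.6 -2.7  9.1] 0.018
0.9 [-0.7 -1.9  8.8] 0.018
0.75 [ 0.8 -0.5  6.5] 0.018
0.6 [-0.4 -0.7  6.3] 0.018
0.45 [1.9 0.1 5.9] 0.018
0.3 [2.4 1.1 3.4] 0.017
0.15 [ 3.2  0.  -0.3] 0.017
0.0 [ 2.6 -0.4 -2.4] 0.018
[ 2.4 -4.2  1.3]
16.7417
```

View pics/t4.png

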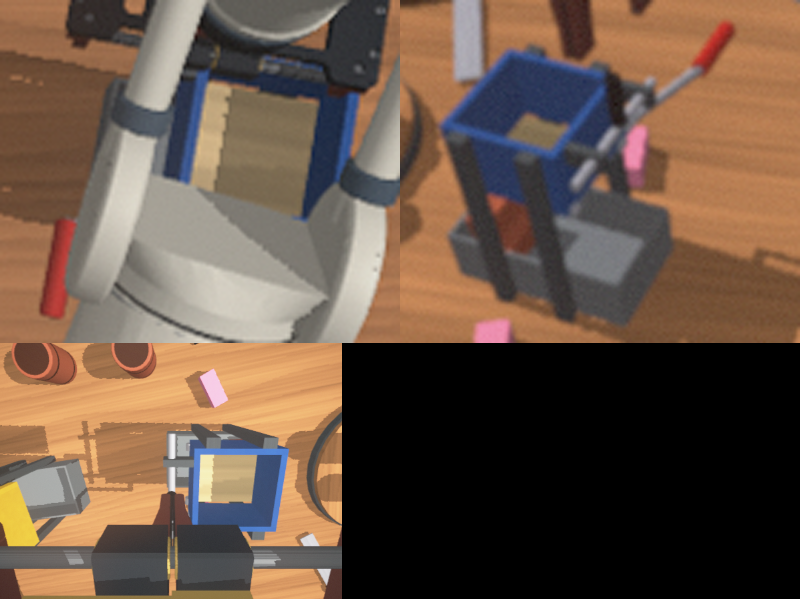

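Run:
```python
from station import r
from h import *
s=r.sense();print(s["opening"],s["tcp_pos"],s["orientation"])
S=pickle.load(open("scene.pkl","rb"))
u=proj(S,H2W(p,[[.035,.089,.341],[0,.089,.285],[-.035,.089,.285]]));print((u-[120,130])*400/140+[400,0])
```

```text
0.0004225262486734565 [ 0.6485331  -0.16082804  0.52299895] [-1.79999990e+02 -2.50721985e-04 -1.09484158e+01]
[[579.62509695  52.04428851]
 [608.07107277  78.08933489]
 [626.16197813  54.55464307]]
```

Run:
```python
from station import r
from h import *
r.servo_line(tcp(.035,.089,.268),speed=.12)
F=lambda:np.array(r.sense()["contact_force"])@[np.cos(p[2]),np.sin(p[2]),0]
f0=F();print("f0",f0)
x=.035
while x>-.03:
    x-=.002;r.servo_line(tcp(x,.089,.268),speed=.04);f=F()-f0;print(round(x,3),round(f,1),end="; ")
    if f>12:break
print(r.sense()["clock"])
r.servo_line(tcp(x+.01,.089,.268),speed=.1)
r.servo_line(tcp(x+.01,.089,.38),speed=.2)
r.reach(tcp(-.25,.089,.40),[180,0,np.degrees(p[2])])
import cv2
t=r.snapshot("top")["frame"][150:270,270:410,::-1];s=r.snapshot("scene")["frame"][130:250,120:260,::-1]
f=lambda i:cv2.resize(i,(400,343),interpolation=cv2.INTER_CUBIC)
cv2.imwrite("pics/t5.png",np.hstack([f(t),f(s)]));print(r.sense()["clock"])
```

```text
f0 -0.5173117033439353
0.033 0.3; 0.031 0.0; 0.029 1.4; 0.027 -0.3; 0.025 1.3; 0.023 0.5; 0.021 0.8; 0.019 0.0; 0.017 0.5; 0.015 1.0; 0.013 2.2; 0.011 2.0; 0.009 1.9; 0.007 2.5; 0.005 0.9; 0.003 0.8; 0.001 1.0; -0.001 1.9; -0.003 1.4; -0.005 2.6; -0.007 1.8; -0.009 2.6; -0.011 2.3; -0.013 7.7; -0.015 15.6; 23.9083
25.9333
```

View pics/t5.png

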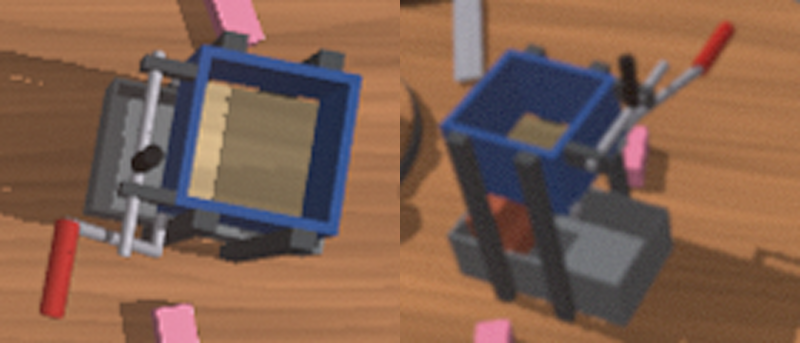

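The knob's top is now at about (627,58) in the scene crop, against a predicted home position of (626,55). The rod crosses the handle's arm, and the force rose sharply at the stop. The trap is shut and the red blanks are in the tray, so I'm handing in.

Run:
```python
from station import r
r.let_go();print(r.hand_in(),r.sense()["clock"])
```

```text
the job is handed in; nothing more can be done
the job is handed in; nothing more can be done
```

I handed the job in at about 26 s on the robot's clock; no verdict came back, but the last pictures show the blue trap shut, its bolt home across the handle's arm and red blanks in the tray; the second blank was never clearly seen on its own, but the hopper is empty. The yellow hopper was not touched.

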